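# Clear and open the curing box, and hold its lid up

### The job

The knife has been left lying on the lid of the glue-curing box: first lay it in the notches of the two-post tool rest, centred, and let go of it. Then take the wing handle of the lid latch as it stands and tug it up to feel whether the lid is caught; if it is, turn the wing clockwise until the latch lets go. Lift the lid past half open and finish holding it there, leaving the flask, the glue bottle and the parts tray where they are.

Things in the scene. Friction and masses are not known exactly. Their poses are not given: they have to be found in the camera images.
- knife: Snap-off knife with its blade home: a flat black bar 150 long (x) x 22 wide (y) x 13 thick (z), with a thumb slide that stands 5 higher just ahead of the middle; about 70 g. Origin: centre of its underside. It starts lying flat on the lid, roughly parallel to the hinge, behind the latch.
- case: Bench-top curing box of grey sheet steel, fixed to the bench: 180 deep (x) x 240 wide (y), on feet, its lid overhanging 4 on the front and sides. Origin: on the bench under its centre; +x points to the hinge side, away from the latch. The closed lid's top face is flat and level, 92 above the bench.
- lid (a joint): Hinge of the lid along the back edge: 0 shut, 1.4 rad at its stop, 0.7 half open; the front edge rises. No stay: let go anywhere, the lid falls shut. Lifting the lid takes about 4 to 6 N upwards at the wing handle. When caught it still rattles up about 3 mm at the handle (0.02 rad), then stops hard.
- lid_hinge (a point): Point on the lid's hinge axis, in the middle of the back edge, 88 above the bench; its y axis runs along the hinge (turning the lid about +y opens it), its x axis points from the latch to the hinge while the lid is shut (it turns with the lid).
- latch_grip (a point): Grip point of the latch's wing handle, on its turning axis (z, square to the lid), 28 above the lid's top face; lid shut: 150 in front of the hinge axis, 120 above the bench. The dark steel wing is a bar 54 long (this point's x) x 11 thick (y), from 16 to 40 above the lid, on a stem 15 thick with a collar 34 across, 3 high. A grip on its flat sides may pivot as the lid swings.
- latch_tip (a point): Middle of one end of the wing, 27 from latch_grip along its x axis.
- latch (a joint): Clockwise turn of the latch seen from above, 0 to 1.4 rad; stays where left (0.08 N m). At 1.4, its open stop, the wing points square at the hinge; at 0 it lies nearly along the front edge. A hidden tongue that turns with it catches under a plate inside the front wall and comes clear between 0.5 and 1.05 rad, unlike from box to box. Found at any angle, so the lid may or may not be caught.
- rest: Bare aluminium tool rest fixed to the bench, on either side of the box: base plate 120 (x) x 54 x 6 with two upright plates 5 thick, 40 wide at x = -45 and +45, each notched at the top: flat floor 55 above the bench, about 28 wide, flaring between two horns that reach 71. Origin: under the base's centre.
- rest_seat (a point): Middle of the line between the two notch floors, 55 above the bench; x runs from notch to notch. A knife well laid has its underside's centre here and its length along x, either way round.
- tray: Steel parts tray 140 x 90 x 28 with small metal mounts in it, about 0.9 kg, on the other side of the box from the rest. Leave it. Origin: centre of its underside.
- bottle: Small white glue bottle with a pointed blue nozzle, 34 across, 100 high, standing beyond the box. Leave it. Origin: centre of its underside.
- flask: Steel drinking flask with a red upper half and a black cap, 72 across, 195 high. Leave it. Origin: centre of its underside.
Not all that is in view belongs to the job. There is more than one size of the rest; the one meant has the size given above.

How it is judged:
By the outcome, as a careful person would: the job done as asked, in the order asked, and still so for the second after the job is handed in, while the arm keeps its last pose, push and grip.
It also fails if it takes over 58 s, if anything falls off the work surface, if the arm or the gripper's body presses on something with over 40 N, if the wrist force passes 120 N, or if a joint passes its speed limit or range.

### The arm

A 6-joint arm with a two-finger parallel gripper is mounted at the origin on the work surface. World frame = base frame: x ahead of the robot, y to its left, z up, the work surface at z = 0. Lengths are in m, angles in rad, forces in N, time in s.
With the tool pointing down it reaches from about 0.35 to 0.85 m from the base axis. Payload 8.1 kg.
Tool frame: the origin (TCP) lies at the very end of the fingers, on their centre line; the grasp point (between the pads) lies 19 mm behind it; z points along the fingers, y is the line along which they close (so a half turn about z gives the same grasp; the last joint's range is limited). The gripper opens to 93 mm and grips with 3 to 60 N. Pads are 15 mm wide; open, the fingers measure 128 mm over their backs; the gripper's body (75 mm by 188 mm) begins 65 mm behind the grasp point.
Start: joints at [1.129, 0.13, 1.488, -0, 1.523, -0.085], TCP at [0.21, 0.562, 0.219] pointing down, gripper open.
Joint ranges: [-2.96, 2.96], [-0.89, 2.26], [0.02, 2.5], [-1.34, 4.48], [0, 2.73], [-2.66, 2.66]. Speed limits (rad/s): [2.39, 2.39, 2.79, 3.14, 3.14, 3.14].

### API

Orientations are given as a rotation vector (axis times angle).
In Python, from plant import monitor, eyes, ticket gives the robot as it stands.
- The arm moves only by the tool arm_command, never from a script. Its argument "deltas" is a list that holds one entry, the list of rows, each a list of 6 numbers: the shift along the world's x, y, z in cm, then the turn, a rotation vector about the world's x, y, z in degrees. In form: [[[tx, ty, tz, rx, ry, rz], ...]]. A call has 1 to 12 rows; each row shifts and turns the commanded pose from where the row before left it; what a row does not reach is not made up. A row lasts 1/12 s, in which the tool goes at most 41.7 mm and 7.16 degrees, less where a joint would pass 70% of its speed; a pose out of reach is approached as far as the arm can. A call is refused whole if a number of a shift passes 4.17 or a number of a turn 7.16, either way. A call with a gripper value outside its range is refused whole. "gripper" is the opening, from -1 (shut) to 1 (fully open), set as the call begins (left out, the last holds). The fingers move at their own pace and stop on an object; "squeeze" is the grip in N (left out, the last holds). Time passes only in rows, so rows that do not move let the fingers close. It gives the time, the measured TCP pose, the force, the opening and the grip force at its end, in the units of the state.
- monitor.read_state(): the state, without advancing time (a new reading comes with each control period).
- eyes.read_camera(name): name is "side" or "top"; returns the picture (420x560x3 uint8, blue, green, red); there is no depth.
- eyes.camera_model(name): a dict with "fx", "fy", "cx", "cy" (pixels), "rvec" (rotation vector, rad) and "tvec" (3), from world to camera coordinates, as OpenCV has them. Camera axes: x right, y down, z forward; pixel columns grow to the right and rows downward; lengths in m; the calibration is good to about 2 mm. A picture is of the moment at which its call begins. camera_model takes no time and is no camera call.
- ticket.close_job(): hands the job in; it is judged then, once.
The state is a dict: "t": time; "q": joint angles; "dq": joint speeds; "joint_torque": joint torques, N m; "tool_pos": TCP position; "orientation": TCP orientation; "force": force on the tool from outside, world axes, zero at the start; "wrist_torque": the same for the moment, N m; "opening": finger opening in m; "gripper_force": force on a finger pad.
Only numpy, scipy, OpenCV 4.12 (cv2) and the standard library are available. Lean on these libraries where they do the work, as an engineer would, in place of code of your own. Each camera call takes 0.05 s, during which the arm holds its last target. There are 200 camera calls.

## Working session

There is one attempt and no reset: what is moved stays moved. The work goes in short steps, Python scripts to look and compute and a tool call to move; the robot and the scene stay as the last step left them, time stands still between calls to the robot, and variables do not carry over. Pictures are saved under pics/ and viewed, at most 10 in all, crops included, and the job is handed in when it is done.

Besides the shell and the picture viewer there is one more tool, called in YAML: its name, and indented under it one key for each argument. arm_command: Moves the arm, as the interface text tells. Its arguments: {"type":"object","properties":{"deltas":{"type":"array"},"gripper":{"type":"number"},"squeeze":{"type":"number"}},"required":["deltas"]}

```bash
mkdir -p pics; ls
cat > h.py <<'E'
import numpy as np, cv2
from plant import monitor, eyes, ticket
def snap(n,f):
    im=eyes.read_camera(n); cv2.imwrite(f'pics/{f}.png',im); return im
def cam(n):
    m=eyes.camera_model(n); R=cv2.Rodrigues(np.array(m['rvec'],float))[0]; return m,R,np.array(m['tvec'],float).ravel()
def onz(n,px,z):
    m,R,t=cam(n); out=[]
    for u,v in np.atleast_2d(px):
        d=R.T@np.array([(u-m['cx'])/m['fx'],(v-m['cy'])/m['fy'],1]); c=-R.T@t
        out.append(c+d*(z-c[2])/d[2])
    return np.array(out)
def proj(n,P):
    m,R,t=cam(n); p=np.atleast_2d(P)@R.T+t
    return np.c_[m['fx']*p[:,0]/p[:,2]+m['cx'],m['fy']*p[:,1]/p[:,2]+m['cy']]
E
python3 - <<'E'
from h import *
a=snap('top','top0');b=snap('side','side0')
for n in('top','side'):
    m,R,t=cam(n); print(n,m['fx'],m['cx'],m['cy'],-R.T@t,R[2])
print(monitor.read_state())
E
```

```text
pics
top 426.0919146674641 278.12482163612344 204.8574312934585 [0.4087643  0.00922323 1.34043771] [ 0.10906688 -0.00926423 -0.99399124]
side 426.51920270791857 275.7064151550359 209.0533675983406 [0.49172816 0.83626431 0.71142215] [ 0.03018274 -0.80056077 -0.59849098]
{'t': 0.1, 'q': array([ 1.12860544e+00,  1.31083658e-01,  1.48920524e+00,  1.17237417e-05,
        1.52296313e+00, -8.53990565e-02]), 'dq': array([-0.00028389, -0.00166103, -0.0008071 , -0.00021008,  0.00087081,
        0.00063449]), 'joint_torque': array([ 1.23859831e-03, -5.61331594e+01, -4.93104315e+01,  7.70104746e-02,
        2.90012575e-02, -5.00295869e-06]), 'tool_pos': array([0.20931464, 0.56175463, 0.21767437]), 'orientation': array([-5.57401220e-01, -3.09129626e+00,  2.51122600e-03]), 'force': array([ 0.11595488, -0.69969546,  0.57049828]), 'wrist_torque': array([ 0.01359273, -0.02016848, -0.02777323]), 'gripper_force': 0.0, 'opening': 0.09297394838983047}
```

View pics/top0.png

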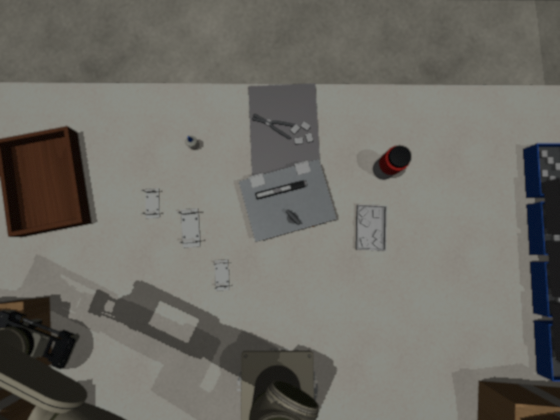

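View pics/side0.png

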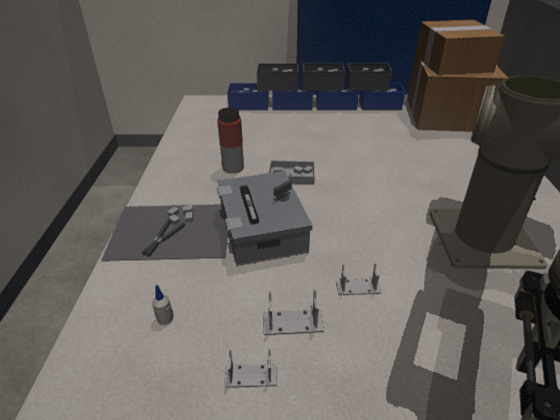

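Top view: box at about (288,203), knife (281,190), wing (293,216), flask (395,160), tray (370,228), bottle (192,142). There are three rest candidates, at top (151,202), (189,228) and (222,274). The middle one looks largest, so I'll check sizes in a close crop.

Run:
```python
from h import *
a=cv2.imread('pics/top0.png');b=cv2.imread('pics/side0.png')
c=cv2.resize(a[150:295,135:345],None,fx=3.8,fy=3.8,interpolation=cv2.INTER_CUBIC)
c=cv2.convertScaleAbs(c,alpha=1.7); cv2.imwrite('pics/c1.png',c); print(c.shape)
d=cv2.resize(b[165:395,205:395],None,fx=2.6,fy=2.6,interpolation=cv2.INTER_CUBIC)
d=cv2.convertScaleAbs(d,alpha=1.7);cv2.imwrite('pics/c2.png',d); print(d.shape)
```

```text
(551, 798, 3)
(598, 494, 3)
```

View pics/c1.png

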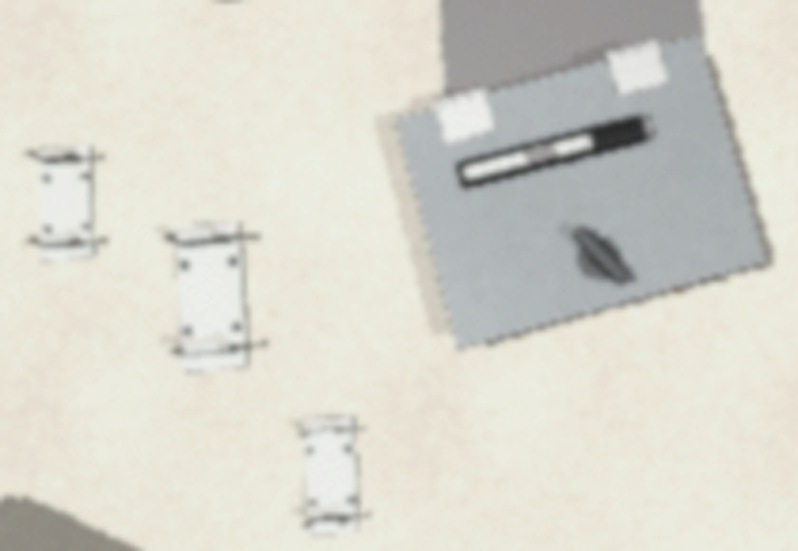

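View pics/c2.png

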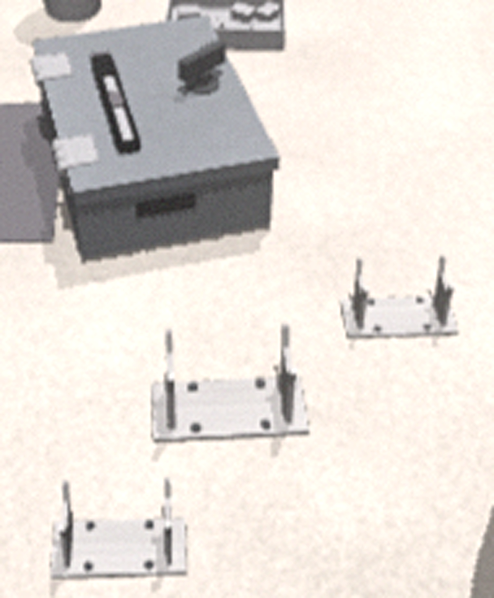

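Run:
```python
from h import *
np.set_printoptions(precision=4,suppress=True)
T=lambda p:np.array(p,float)/3.8+[135,150]-.37
S=lambda p:np.array(p,float)/2.6+[205,165]-.3
def edges(n,P): 
    c=P.mean(0); print(n,'c',c,'len',np.linalg.norm(np.roll(P,-1,0)-P,axis=1)); 
    for i in (0,1): d=P[(i+1)%4]-P[i]; d2=P[(i+2)%4]-P[(i+3)%4]; d=d+d2; print('  ang',np.degrees(np.arctan2(d[1],d[0])))
edges('lid top',onz('top',T([(397,118),(707,40),(770,262),(460,348)]),.092))
edges('lid side',onz('side',S([(68,190),(35,42),(210,20),(278,158)]),.092))
edges('knife top',onz('top',T([(457,163),(648,115),(655,135),(464,188)]),.105))
edges('knife side',onz('side',S([(91,57),(110,53),(140,148),(121,153)]),.105))
edges('restM top',onz('top',T([(176,225),(240,221),(248,366),(184,370)]),.006))
edges('restM side',onz('side',S([(152,383),(298,379),(308,432),(155,439)]),.006))
edges('restL side',onz('side',S([(52,520),(183,517),(187,572),(52,577)]),.006))
edges('restR side',onz('side',S([(341,300),(447,295),(457,332),(348,337)]),.006))
w=onz('top',T([(580,230),(630,281)]),.132);print('wing',w,w.mean(0),np.linalg.norm(w[1]-w[0]),np.degrees(np.arctan2(*(w[1]-w[0])[1::-1])))
w=onz('side',S([(178,67),(222,43)]),.132);print('wing s',w,w.mean(0),np.linalg.norm(w[1]-w[0]),np.degrees(np.arctan2(*(w[1]-w[0])[1::-1])))
# rest horns tops in side view at z .071
print(onz('side',S([(169,330),(285,325)]),.071))
print(cv2.Rodrigues(monitor.read_state()['orientation'])[0])
```

```text
lid top c [ 0.5606 -0.0323  0.092 ] len [0.2506 0.181  0.2485 0.1857]
  ang -74.966633106966
  ang -164.57537121581254
lid side c [ 0.5599 -0.0227  0.092 ] len [0.2398 0.1846 0.2387 0.1873]
  ang -75.13897533146682
  ang -166.00440774593852
knife top c [ 0.5906 -0.0107  0.105 ] len [0.1521 0.0165 0.1529 0.0201]
  ang -74.90249125886201
  ang -162.79115928689345
knife side c [0.5882 0.0019 0.105 ] len [0.0196 0.1555 0.0178 0.156 ]
  ang -157.11406701223615
  ang 104.81231111057393
restM top c [0.4839 0.2709 0.006 ] len [0.0528 0.1197 0.0523 0.1196]
  ang -86.30440351381898
  ang -175.49469718458485
restM side c [0.4822 0.2756 0.006 ] len [0.1175 0.0517 0.1175 0.0542]
  ang -176.3926735838116
  ang 95.41411067567925
restL side c [0.5594 0.3965 0.006 ] len [0.0937 0.0425 0.0924 0.044 ]
  ang -176.96256252995195
  ang 96.25092625686774
restR side c [0.337  0.1761 0.006 ] len [0.0928 0.0426 0.092  0.0423]
  ang -175.49947291385706
  ang 92.55121374499225
wing [[ 0.5262 -0.0281  0.132 ]
 [ 0.488  -0.0655  0.132 ]] [ 0.5071 -0.0468  0.132 ] 0.05344167893405419 -135.65965770001412
wing s [[ 0.5292 -0.0135  0.132 ]
 [ 0.4885 -0.0546  0.132 ]] [ 0.5088 -0.0341  0.132 ] 0.05784762543702348 -134.74992533104313
[[0.5282 0.2546 0.071 ]
 [0.4392 0.248  0.071 ]]
[[-0.937   0.3493 -0.0007]
 [ 0.3493  0.937  -0.0015]
 [ 0.0002 -0.0017 -1.    ]]
```

Rest sizes from the crop: the middle one (top (189,228), side (293,321)) measures 120 x 53, so that's the one. The other two are about 93 x 43. The cameras disagree by up to 12 mm in y, so I'll move above the knife and calibrate against the gripper.

arm_command:
  deltas:
    - [[1.9,-2.85,0,0,0,-2.73],[1.9,-2.85,0,0,0,-2.73],[1.9,-2.85,0,0,0,-2.73],[1.9,-2.85,0,0,0,-2.73],[1.9,-2.85,0,0,0,-2.73],[1.9,-2.85,0,0,0,-2.73],[1.9,-2.85,0,0,0,-2.73],[1.9,-2.85,0,0,0,-2.73],[1.9,-2.85,0,0,0,-2.73],[1.9,-2.85,0,0,0,-2.73]]
  gripper: 0.1

```text
t: 0.93
tool_pos: [0.3999, 0.2756, 0.2183]
orientation: [-1.274, -2.871, 0.0]
force: [0.6, 0.8, 0.2]
opening: 0.0512
gripper_force: 0.0
```

arm_command:
  deltas:
    - [[1.9,-2.85,0,0,0,-2.73],[1.9,-2.85,0,0,0,-2.73],[1.9,-2.85,0,0,0,-2.73],[1.9,-2.85,0,0,0,-2.73],[1.9,-2.85,0,0,0,-2.73],[1.9,-2.85,0,0,0,-2.73],[1.9,-2.85,0,0,0,-2.73],[1.9,-2.85,0,0,0,-2.73],[1.9,-2.85,0,0,0,-2.73],[1.9,-2.85,-1.5,0,0,-2.73],[0,0,-3,0,0,0],[0,0,-3,0,0,0]]

```text
t: 1.93
tool_pos: [0.5911, -0.01, 0.1435]
orientation: [1.916, 2.487, 0.002]
force: [0.0, 0.4, -0.4]
opening: 0.0508
gripper_force: 0.0
```

Run:
```python
from h import *
s=monitor.read_state(); R=cv2.Rodrigues(s['orientation'])[0]; p=s['tool_pos']
print(p,R[:,1],np.degrees(np.arctan2(R[1,1],R[0,1])))
b=snap('side','side1'); a=snap('top','top1')
pts=[p+R[:,1]*k*s['opening']/2 for k in(1,-1)]
q=proj('side',pts); print('tips side',q)
x0,y0=190,150
d=cv2.resize(b[y0:y0+130,x0:x0+150],None,fx=4,fy=4,interpolation=cv2.INTER_CUBIC)
d=cv2.convertScaleAbs(d,alpha=1.8)
print('in crop',(q-[x0,y0]+.5)*4)
tq=proj('top',pts);print('top',tq)
cv2.imwrite('pics/c3.png',d)
```

```text
[ 0.59113586 -0.0100248   0.14351261] [0.96697655 0.25485517 0.00227748] 14.765042511375709
tips side [[236.64228491 188.62088485]
 [257.58874996 185.74751149]]
in crop [[188.56913964 156.48353938]
 [272.35499985 144.99004596]]
top [[278.72708892 178.43758134]
 [283.27980258 195.59070983]]
```

View pics/c3.png

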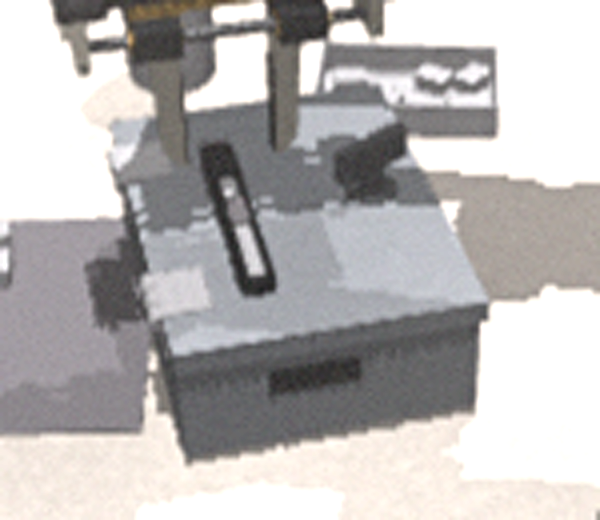

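Run:
```python
from h import *
np.set_printoptions(precision=4,suppress=True)
S=lambda p:np.array(p,float)/4+[190,150]-.5-[0,1.1]
for n,P,z in(('knife',[(203,147),(228,143),(268,270),(241,276)],.105),('wing',[(335,155),(405,122)],.132),('lid',[(110,125),(387,103),(487,305),(172,358)],.092)):
    w=onz('side',S(P),z); print(n,w[:,:2].tolist(),w.mean(0))
a=cv2.imread('pics/top1.png'); d=cv2.resize(a[155:245,230:345],None,fx=6.5,fy=6.5,interpolation=cv2.INTER_CUBIC)
cv2.imwrite('pics/c4.png',cv2.convertScaleAbs(d,alpha=1.7))
# compare knife between frames: model projections
def box(c,ang,l,w):
    u=np.array([np.cos(ang),np.sin(ang)]);v=np.array([-u[1],u[0]])
    return np.array([[*(c+u*l/2*i+v*w/2*j),.105] for i,j in((1,1),(1,-1),(-1,-1),(-1,1))])
print(proj('top',box(np.array([.589,-.01]),np.radians(105),.15,.022)))
g=cv2.imread('pics/top0.png').max(2); print(g[178:202,252:308:1][::1].tolist() if 0 else '')
m=((g<70)).astype(np.uint8); m[:178]=0;m[203:]=0;m[:,:250]=0;m[:,310:]=0
print(cv2.minAreaRect(np.argwhere(m)[:,::-1].astype(np.float32)),m.sum())
```

```text
knife [[0.6164593659724383, -0.07660253553475904], [0.6007358530899408, -0.08140672428787687], [0.5662765610446693, 0.05221408271483319], [0.5815736246249171, 0.058080759520907854]] [ 0.5913 -0.0119  0.105 ]
wing [[0.5294541201353602, -0.027893817811883603], [0.4868179193712459, -0.06536073331794245]] [ 0.5081 -0.0466  0.132 ]
lid [[0.6841479516091631, -0.12221914605585293], [0.49872629270886204, -0.15136807418864795], [0.43916991240078274, 0.06693858025208654], [0.6162814184813927, 0.1161967713028802]] [ 0.5596 -0.0226  0.092 ]
[[256.9332 199.8231]
 [255.0346 192.6052]
 [304.4716 179.6395]
 [306.4514 186.8016]]

((280.0, 189.5), (7.564715385437012, 50.730201721191406), 75.46554565429688) 221
```

View pics/c4.png

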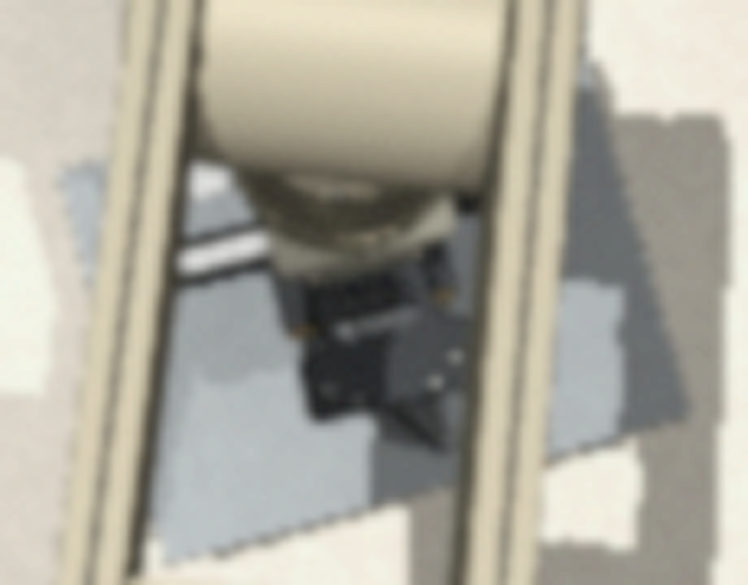

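The crops show the fingertips at (188,160) and (270,150) in the side crop, straddling the knife, and the wing at (370,140). Once corrected for the 1.1 px side offset and for the end face I had read as the top, the two cameras agree. The knife is at (0.591,-0.011) and the wing at (0.508,-0.047), at 45°. The rest's long axis is at +4.3°. I'll descend and grasp the knife.

arm_command:
  deltas:
    - [[0,-0.1,-1.2,0,0,0.3],[0,0,-1.2,0,0,0],[0,0,-1.0,0,0,0],[0,0,-0.8,0,0,0],[0,0,-0.4,0,0,0],[0,0,-0.2,0,0,0],[0,0,0,0,0,0]]

```text
t: 2.62
tool_pos: [0.5894, -0.0086, 0.0955]
orientation: [-1.906, -2.497, 0.0]
force: [0.8, 0.4, -0.3]
opening: 0.0511
gripper_force: 0.0
```

arm_command:
  deltas:
    - [[0,0,0,0,0,0],[0,0,0,0,0,0],[0,0,0,0,0,0],[0,0,0,0,0,0],[0,0,0,0,0,0],[0,0,0,0,0,0]]
  gripper: -1
  squeeze: 20

```text
t: 3.12
tool_pos: [0.5898, -0.0088, 0.096]
orientation: [1.907, 2.496, 0.0]
force: [-0.4, 0.9, 1.0]
opening: 0.0217
gripper_force: 20.0
```

arm_command:
  deltas:
    - [[0,0,1.5,0,0,0],[0,0,3,0,0,0],[0,0,3,0,0,0],[0,0,0.5,0,0,0]]

```text
t: 3.45
tool_pos: [0.5923, -0.009, 0.1817]
orientation: [1.903, 2.491, 0.006]
force: [1.3, 0.3, 1.1]
opening: 0.0219
gripper_force: 20.0
```

arm_command:
  deltas:
    - [[-0.88,2.34,0,0,0,6.59],[-0.88,2.34,0,0,0,6.59],[-0.88,2.34,0,0,0,6.59],[-0.88,2.34,0,0,0,6.59],[-0.88,2.34,0,0,0,6.59],[-0.88,2.34,0,0,0,6.59],[-0.88,2.34,0,0,0,6.59],[-0.88,2.34,0,0,0,6.59],[-0.88,2.34,0,0,0,6.59],[-0.88,2.34,0,0,0,6.59],[-0.88,2.34,0,0,0,6.59],[-0.88,2.34,0,0,0,6.59]]

```text
t: 4.45
tool_pos: [0.4832, 0.273, 0.1751]
orientation: [0.128, -3.139, 0.0]
force: [1.1, 0.7, -0.8]
opening: 0.0216
gripper_force: 20.0
```

arm_command:
  deltas:
    - [[0,0,-2,0,0,0],[0,0,-2.5,0,0,0],[0,0,-2,0,0,0],[0,0,0,0,0,0],[0,0,0,0,0,0]]

```text
t: 4.87
tool_pos: [0.4827, 0.2715, 0.1092]
orientation: [0.119, -3.136, 0.002]
force: [0.6, 0.4, -0.2]
opening: 0.0218
gripper_force: 20.0
```

Run:
```python
from h import *
for i in range(1):
    s=monitor.read_state(); R=cv2.Rodrigues(s['orientation'])[0]; p=s['tool_pos']
    print(s['t'],p,np.degrees(np.arctan2(R[1,1],R[0,1])),s['force'],s['opening'])
b=snap('side','side2');x0,y0=225,230
d=cv2.resize(b[y0:y0+120,x0:x0+155],None,fx=5,fy=5,interpolation=cv2.INTER_CUBIC)
cv2.imwrite('pics/c5.png',cv2.convertScaleAbs(d,alpha=1.6))
```

```text
4.8667 [0.48265079 0.2714599  0.10915236] 94.33834275486039 [ 0.63552142  0.39498769 -0.15439855] 0.021759464997274876
```

View pics/c5.png

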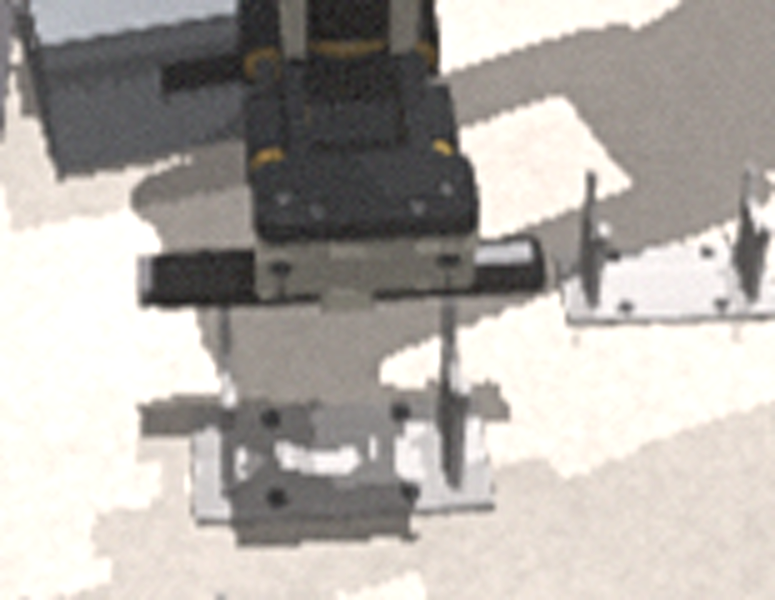

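Run:
```python
from h import *
S=lambda p:np.array(p,float)/5+[225,230]-.5-[0,1.1]
w=onz('side',S([(196,523),(493,509)]),.0); d=w[0]-w[1]; n=np.array([d[1],-d[0],0])/np.linalg.norm(d)
print(w,np.degrees(np.arctan2(d[1],d[0])),w.mean(0)+n*.027,np.linalg.norm(d))
w=onz('side',S([(222,302),(449,295)]),.071);print(w)
# knife edge bottoms (near side) predicted at present pose
for i in(1,-1):
  a=np.radians(4.3);c=np.array([.4845,.2717]);q=c+i*.075*np.array([np.cos(a),np.sin(a)])+.011*np.array([-np.sin(a),np.cos(a)])
  print((proj('side',[[*q,.105]])-[225,230]+.5+[0,1.1])*5)
```

```text
[[0.53998788 0.30044401 0.        ]
 [0.42054419 0.2914272  0.        ]] 4.317074055540323 [0.48229848 0.26901221 0.        ] 0.11978354253927886
[[0.53014731 0.2470936  0.071     ]
 [0.43899229 0.24182529 0.071     ]]
[[140.44228223 320.70121756]]
[[536.45919384 303.27010542]]
```

Crop: the knife spans x 140–543 with the fingers centred at about x 347, so it is held about 2 mm off centre, which leaves it within 1 mm of the rest's centre. Near edge of the rest base at (195,520)–(493,507) gives yaw 4.3° and y ≈ 0.272. I'll lower it.

arm_command:
  deltas:
    - [[0,0,-1.5,0,0,0],[0,0,-1.5,0,0,0],[0,0,-1.0,0,0,0],[0,0,-0.4,0,0,0],[0,0,-0.2,0,0,0],[0,0,-0.15,0,0,0],[0,0,0,0,0,0],[0,0,0,0,0,0]]

```text
t: 5.58
tool_pos: [0.4845, 0.2723, 0.064]
orientation: [-0.119, 3.138, 0.001]
force: [0.2, -0.3, -0.1]
opening: 0.0218
gripper_force: 20.0
```

arm_command:
  deltas:
    - [[0,0,-0.15,0,0,0],[0,0,-0.1,0,0,0],[0,0,-0.1,0,0,0],[0,0,0,0,0,0],[0,0,0,0,0,0]]

```text
t: 6.0
tool_pos: [0.4839, 0.272, 0.0596]
orientation: [0.119, -3.139, 0.0]
force: [0.3, 0.1, -1.0]
opening: 0.0217
gripper_force: 20.0
```

arm_command:
  deltas:
    - [[0,0,-0.08,0,0,0],[0,0,-0.08,0,0,0],[0,0,-0.08,0,0,0],[0,0,0,0,0,0],[0,0,0,0,0,0]]

```text
t: 6.42
tool_pos: [0.4842, 0.2721, 0.0589]
orientation: [-0.119, 3.139, 0.0]
force: [-5.9, -4.3, 12.2]
opening: 0.0221
gripper_force: 20.0
```

Contact is at the notch-floor height. I'll ease off slightly, open, and look at the placed knife.

arm_command:
  deltas:
    - [[0,0,0.1,0,0,0],[0,0,0.05,0,0,0],[0,0,0,0,0,0]]

```text
t: 6.67
tool_pos: [0.4841, 0.2721, 0.0589]
orientation: [-0.119, 3.139, 0.0]
force: [-1.2, -0.2, 2.4]
opening: 0.0221
gripper_force: 20.0
```

arm_command:
  deltas:
    - [[0,0,0,0,0,0],[0,0,0,0,0,0],[0,0,0,0,0,0],[0,0,0,0,0,0],[0,0,0,0,0,0]]
  gripper: 0.0

```text
t: 7.08
tool_pos: [0.4839, 0.272, 0.0586]
orientation: [0.119, -3.139, 0.0]
force: [-0.2, -0.2, -0.3]
opening: 0.0458
gripper_force: 0.0
```

arm_command:
  deltas:
    - [[0,0,1,0,0,0],[0,0,3,0,0,0],[0,0,4,0,0,0],[0,0,4,0,0,0],[0.4,-2,0,0,0,0],[0.4,-4,0,0,0,0],[0.4,-4,0,0,0,0],[0,-4,0,0,0,0]]

```text
t: 7.75
tool_pos: [0.4964, 0.1309, 0.1801]
orientation: [-0.121, 3.137, 0.0]
force: [0.3, -0.9, -0.4]
opening: 0.0467
gripper_force: 0.0
```

Run:
```python
from h import *
b=snap('side','side3');a=snap('top','top3')
d=cv2.resize(b[240:350,235:355],None,fx=4,fy=4,interpolation=cv2.INTER_CUBIC)
e=cv2.resize(a[190:265,160:220],None,fx=5.87,fy=5.87,interpolation=cv2.INTER_CUBIC)[:440]
c=np.hstack([d,e[:,:300]])
print(c.shape); cv2.imwrite('pics/c6.png',cv2.convertScaleAbs(c,alpha=1.6))
print(monitor.read_state()['tool_pos'])
```

```text
(440, 780, 3)
[0.49637878 0.12709917 0.17969059]
```

View pics/c6.png

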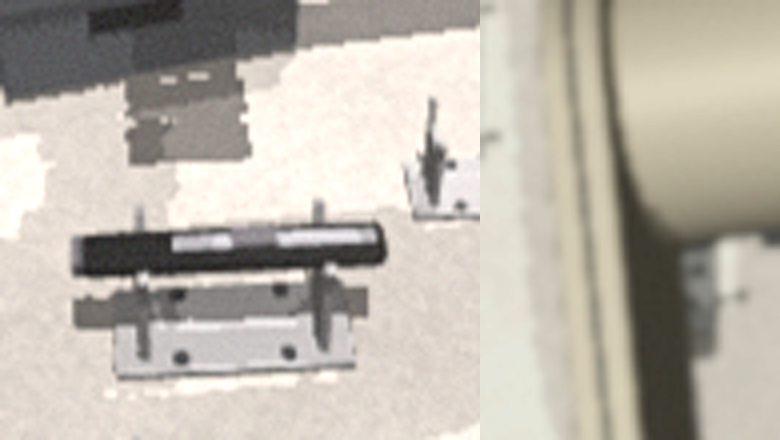

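Crop: the knife lies level across both notches, spanning x 70–386 with the posts at 141 and 318, so it is centred to within 1 mm, and it is released. Next, the wing.

arm_command:
  deltas:
    - [[0.14,-2.17,0,0,0,5.05],[0.14,-2.17,0,0,0,5.05],[0.14,-2.17,0,0,0,5.05],[0.14,-2.17,0,0,0,5.05],[0.14,-2.17,0,0,0,5.05],[0.14,-2.17,0,0,0,5.05],[0.14,-2.17,0,0,0,5.05],[0.14,-2.17,0,0,0,5.05],[0,0,-1.5,0,0,0],[0,0,-1.5,0,0,0],[0,0,0,0,0,0]]

```text
t: 8.77
tool_pos: [0.5056, -0.0412, 0.1464]
orientation: [1.193, -2.903, -0.004]
force: [0.4, -0.2, -0.8]
opening: 0.0462
gripper_force: 0.0
```

Run:
```python
from h import *
s=monitor.read_state(); R=cv2.Rodrigues(s['orientation'])[0]; p=s['tool_pos']
print(p,np.degrees(np.arctan2(R[1,1],R[0,1])),s['q'])
```

```text
[ 0.50561688 -0.04123383  0.14643521] 134.69877220879357 [-1.82680569e-01 -7.17629222e-02  1.82758881e+00  2.84899527e-04
  1.38963931e+00 -2.53367282e+00]
```

arm_command:
  deltas:
    - [[0.2,-0.5,-0.8,0,0,0],[0,0,-1.3,0,0,0],[0,0,-1.2,0,0,0],[0,0,-0.8,0,0,0],[0,0,-0.35,0,0,0],[0,0,0,0,0,0]]

```text
t: 9.27
tool_pos: [0.5085, -0.0463, 0.1032]
orientation: [1.195, -2.904, -0.002]
force: [-1.0, -0.3, 0.5]
opening: 0.0465
gripper_force: 0.0
```

arm_command:
  deltas:
    - [[0,0,0,0,0,0],[0,0,0,0,0,0],[0,0,0,0,0,0],[0,0,0,0,0,0],[0,0,0,0,0,0],[0,0,0,0,0,0]]
  gripper: -1
  squeeze: 40

```text
t: 9.77
tool_pos: [0.5069, -0.0439, 0.1043]
orientation: [1.195, -2.902, -0.01]
force: [-11.4, 10.1, 12.7]
opening: 0.0129
gripper_force: 40.0
```

arm_command:
  deltas:
    - [[-0.1,0.1,0,0,0,0],[0,0,0,0,0,0],[0,0,0,0,0,0]]

```text
t: 10.02
tool_pos: [0.5068, -0.0438, 0.1045]
orientation: [1.196, -2.903, -0.006]
force: [-7.9, 6.7, 8.5]
opening: 0.0126
gripper_force: 40.0
```

Run:
```python
from h import *
s=monitor.read_state(); R=cv2.Rodrigues(s['orientation'])[0]; p=s['tool_pos']
print(p,np.degrees(np.arctan2(R[1,1],R[0,1])),s['force'],s['wrist_torque'],s['opening'],R[:,2])
b=snap('side','side4')
d=cv2.resize(b[130:260,195:345],None,fx=4,fy=4,interpolation=cv2.INTER_CUBIC)
cv2.imwrite('pics/c7.png',cv2.convertScaleAbs(d,alpha=1.8))
```

```text
[ 0.506803   -0.04384018  0.10446425] 134.76960106988685 [-7.89538147  6.65510856  8.51440799] [1.55916131 1.59146074 0.01004977] 0.012622042145307611 [-0.00295472  0.0028231  -0.99999165]
```

View pics/c7.png

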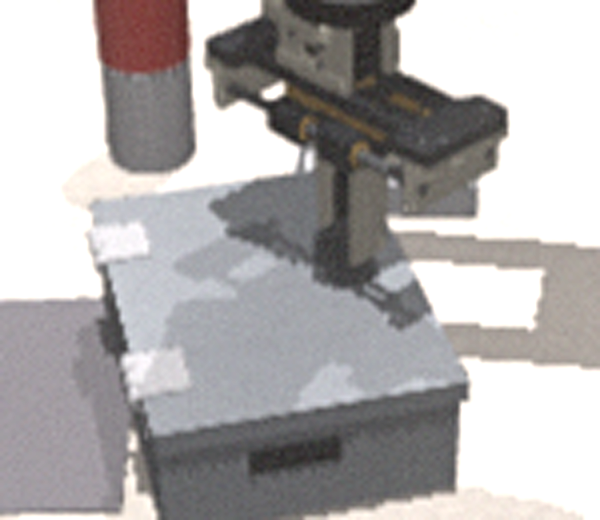

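The wing is gripped at its middle (crop (350,240)). I'll relieve the side load before tugging.

arm_command:
  deltas:
    - [[-0.2,0.18,0.15,0,0,0],[0,0,0,0,0,0],[0,0,0,0,0,0]]

```text
t: 10.32
tool_pos: [0.5066, -0.0437, 0.1057]
orientation: [-1.195, 2.904, -0.001]
force: [5.3, 2.0, -6.1]
opening: 0.0124
gripper_force: 40.0
```

arm_command:
  deltas:
    - [[-0.05,0,0.15,0,0,0],[0,0,0.15,0,0,0],[0,0,0,0,0,0],[0,0,0,0,0,0]]

```text
t: 10.65
tool_pos: [0.5069, -0.0436, 0.109]
orientation: [-1.194, 2.903, -0.001]
force: [8.3, 2.2, -7.0]
opening: 0.0122
gripper_force: 40.0
```

arm_command:
  deltas:
    - [[0,0,0.15,0,0,0],[0,0,0.15,0,0,0],[0,0,0,0,0,0],[0,0,0,0,0,0]]

```text
t: 10.98
tool_pos: [0.5074, -0.0435, 0.1121]
orientation: [-1.194, 2.902, -0.001]
force: [10.4, 2.2, -8.4]
opening: 0.0122
gripper_force: 40.1
```

The handle has risen over 7 mm (rattle would be 3 mm) with only the lid's weight, about 7–8 N, and no hard stop. The lid is not caught, so the wing stays as it stands. I'll work out the opening arc.

Run:
```python
from h import *
s=monitor.read_state(); print(s['q'],s['tool_pos'],s['force'],s['wrist_torque'])
c,sn=np.cos(np.radians(15)),np.sin(np.radians(15))
f=lambda t:np.array([-(.15*np.cos(t)-.0155*np.sin(t)),.15*np.sin(t)+.0155*np.cos(t)])
th=np.radians(np.arange(2.7,58,2.5))
for a,b in zip(th,th[1:]):
    d=(f(b)-f(a))*100; print(round(np.degrees(b),1),np.round([d[0]*c,d[0]*sn,d[1]],2))
print(2.5*-sn,2.5*c)
```

```text
[-1.87169507e-01 -4.18985803e-02  1.86410249e+00  1.35047106e-03
  1.31578382e+00 -2.53900962e+00] [ 0.50735088 -0.04347314  0.1120904 ] [10.44934641  2.21936692 -8.44726978] [ 0.59837995 -1.67912485 -0.04166499]
5.2 [0.11 0.03 0.65]
7.7 [0.14 0.04 0.64]
10.2 [0.16 0.04 0.64]
12.7 [0.19 0.05 0.63]
15.2 [0.22 0.06 0.62]
17.7 [0.24 0.06 0.61]
20.2 [0.27 0.07 0.6 ]
22.7 [0.29 0.08 0.58]
25.2 [0.32 0.08 0.57]
27.7 [0.34 0.09 0.56]
30.2 [0.36 0.1  0.54]
32.7 [0.39 0.1  0.52]
35.2 [0.41 0.11 0.51]
37.7 [0.43 0.11 0.49]
40.2 [0.45 0.12 0.47]
42.7 [0.47 0.13 0.45]
45.2 [0.49 0.13 0.42]
47.7 [0.5  0.13 0.4 ]
50.2 [0.52 0.14 0.38]
52.7 [0.54 0.14 0.35]
55.2 [0.55 0.15 0.33]
57.7 [0.56 0.15 0.31]
-0.6470476127563018 2.4148145657226707
```

arm_command:
  deltas:
    - [[0.25,0.03,0.6,-1.0,3.5,0],[0.2,0.04,0.64,-1.0,3.5,0],[0.16,0.04,0.64,-0.65,2.6,0],[0.19,0.05,0.63,-0.65,2.4,0],[0,0,0,0,0,0]]

```text
t: 11.4
tool_pos: [0.5135, -0.0418, 0.1366]
orientation: [1.113, -2.701, -0.041]
force: [-3.7, -0.1, -4.4]
opening: 0.0121
gripper_force: 40.0
```

Run:
```python
from h import *
s=monitor.read_state(); R=cv2.Rodrigues(s['orientation'])[0]; print(s['q'],s['tool_pos'],s['force'],s['wrist_torque'],s['opening'],R[:,2])
```

```text
[-0.12014322  0.17344376  1.60961663 -0.08252605  1.56443393 -2.46337967] [ 0.51349588 -0.04175982  0.13662961] [-3.66701764 -0.12398857 -4.43789249] [ 0.23379455  0.53662193 -0.0892775 ] 0.01208009322026776 [-0.21214395 -0.05741825 -0.97555015]
```

The lid rises freely (z up 32 mm at about 4 N) and q6 is moving away from its limit. I'll keep going along the arc.

arm_command:
  deltas:
    - [[0.22,0.06,0.62,-0.65,2.41,0],[0.24,0.06,0.61,-0.65,2.41,0],[0.27,0.07,0.6,-0.65,2.41,0],[0.29,0.08,0.58,-0.65,2.41,0],[0.32,0.08,0.57,-0.65,2.41,0],[0.34,0.09,0.56,-0.65,2.41,0],[0.36,0.1,0.54,-0.65,2.41,0],[0,0,0,0,0,0]]

```text
t: 12.07
tool_pos: [0.5332, -0.0362, 0.1765]
orientation: [0.998, -2.42, -0.091]
force: [-8.3, 2.7, -0.3]
opening: 0.0125
gripper_force: 40.0
```

Run:
```python
from h import *
s=monitor.read_state(); R=cv2.Rodrigues(s['orientation'])[0]; print(s['q'],s['tool_pos'],s['force'],s['wrist_torque'],s['opening'],R[:,2])
```

```text
[-0.0533309   0.49668968  1.21717145 -0.16751582  1.92842704 -2.42469817] [ 0.53318606 -0.03622608  0.17650183] [-8.29835446  2.6660169  -0.27308274] [ 0.56517372  0.94676756 -0.42366311] 0.012477640818521861 [-0.48581192 -0.13047304 -0.86427054]
```

arm_command:
  deltas:
    - [[0.3,0.08,0.52,-0.65,2.41,0],[0.35,0.1,0.51,-0.65,2.41,0],[0.38,0.11,0.49,-0.65,2.41,0],[0.45,0.12,0.47,-0.65,2.41,0],[0.47,0.13,0.45,-0.65,2.41,0],[0.49,0.13,0.42,-0.65,2.41,0],[0,0,0,0,0,0]]

```text
t: 12.65
tool_pos: [0.5576, -0.0294, 0.2041]
orientation: [0.899, -2.177, -0.126]
force: [-6.5, 6.2, -0.6]
opening: 0.0123
gripper_force: 39.9
```

Run:
```python
from h import *
s=monitor.read_state(); R=cv2.Rodrigues(s['orientation'])[0]; print(s['q'],s['tool_pos'],s['force'],s['wrist_torque'],s['opening'],R[:,2])
```

```text
[-0.01335955  0.81377643  0.82991569 -0.25217819  2.25235661 -2.44909675] [ 0.5575524  -0.02939094  0.20405613] [-6.49406893  6.2272605  -0.59408601] [ 1.00459682  0.55642716 -1.06938497] 0.012252917038569499 [-0.68563116 -0.18462715 -0.70414681]
```

arm_command:
  deltas:
    - [[0.44,0.1,0.4,-0.65,2.41,0],[0.46,0.1,0.38,-0.65,2.41,0],[0.5,0.12,0.35,-0.65,2.41,0],[0,0,0,0,0,0],[0,0,0,0,0,0],[0,0,0,0,0,0],[0,0,0,0,0,0],[0,0,0,0,0,0],[0,0,0,0,0,0]]

```text
t: 13.4
tool_pos: [0.5722, -0.0254, 0.2157]
orientation: [0.855, -2.063, -0.141]
force: [-2.5, 14.1, -8.8]
opening: 0.0128
gripper_force: 40.0
```

Run:
```python
from h import *
s=monitor.read_state(); R=cv2.Rodrigues(s['orientation'])[0]; print(s['q'],s['dq'],s['tool_pos'],s['force'],s['wrist_torque'],s['opening'],R[:,2])
b=snap('side','side5'); cv2.imwrite('pics/c8.png',cv2.convertScaleAbs(b,alpha=1.5))
```

```text
[ 1.68651527e-03  9.89954564e-01  6.03080008e-01 -3.15762330e-01
  2.41872309e+00 -2.49599688e+00] [-0.0010682  -0.0009276   0.00159182  0.00135445 -0.00172418  0.00173933] [ 0.57223806 -0.02537791  0.21574063] [-2.49832368 14.05839183 -8.83964154] [ 2.02000273 -1.3897183  -2.12819054] 0.012841435865262072 [-0.76336049 -0.20672293 -0.61200195]
```

View pics/c8.png

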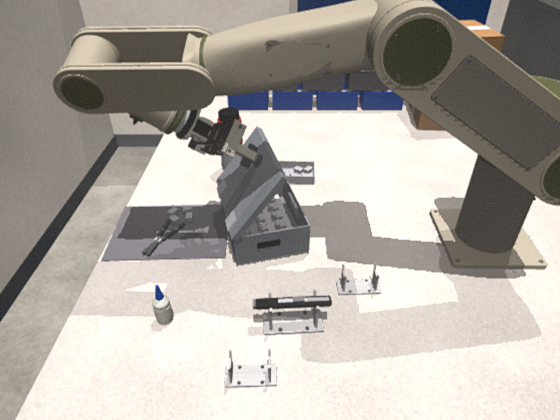

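The lid stands at about 0.87 rad, held by the wing and steady. The knife lies in the rest at (292,301), and the flask, bottle and tray look undisturbed. Handing in.

```bash
python3 -c "
from h import *
print(ticket.close_job())"
```

```text
the job is handed in; nothing more can be done
None
```

The knife is centred in the 120 mm rest's notches and released; the tug showed the lid wasn't caught, so I left the wing unturned, and the lid is now held open at about 0.87 rad, with the flask, glue bottle and tray not touched; the job is handed in.

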